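Swipe test of a repaired tablet

ROBOT

A 6-joint arm with a two-finger parallel gripper is mounted at the origin on the work surface. World frame = base frame: x ahead of the robot, y to its left, z up, the work surface at z = 0. Lengths are in m, angles in rad, forces in N, time in s.
With the tool pointing down it reaches from about 0.3 to 0.875 m from the base axis. Payload 6.4 kg.
Tool frame: the origin (TCP) lies between the finger pads; the fingertips stand 8 mm ahead of it and the grasp point (between the pads) lies 11 mm behind it; z points along the fingers, y is the direction in which the jaws open and shut (so a half turn about z gives the same grasp; the last joint's range is limited). The gripper opens to 85 mm and grips with 20 to 120 N. Pads are 22 mm wide; open, the fingers measure 114 mm over their backs; the gripper's body (76 mm by 85 mm) begins 54 mm behind the grasp point. The pads swing forward as they close: fully open they stand 13 mm farther back than shut.
Start: joints at [1.143, 0.181, 1.607, -0, 1.354, -0.206], TCP at [0.126, 0.561, 0.239] pointing down, gripper open.
Joint ranges: [-2.99, 2.99], [-0.89, 2.07], [0.3, 2.58], [-1.14, 4.28], [0, 2.63], [-3.12, 3.12]. Speed limits (rad/s): [2.57, 2.57, 3.01, 3.14, 3.14, 3.14].

INTERFACE

Orientations are given as a unit quaternion [w, x, y, z].
In Python, from bench import monitor, viewer, workorder, spotter gives the robot as it stands. The module is installed in compiled form; this text tells all that it offers.
- The arm moves only by the tool move_arm, never from a script. Its argument "motion" is a list of rows, each a list of 3 entries, a list of its own where there are three numbers: the shift along the tool's x, y, z in units of 60 mm (1.0 is 60 mm), then the turn, a rotation vector about the tool's x, y, z in units of 8 degrees (1.0 is 8 degrees), then the opening in per cent of the stroke, from 0 (shut) to 100 (fully open). In form: [[[dx, dy, dz], [rx, ry, rz], grip], ...]. A call has 1 to 10 rows; each row is the pose to reach, as a shift and turn from the pose commanded when the call began, along the tool's axes at that moment; what a row does not reach only later rows make up. A row lasts 1/8 s, in which the tool goes at most 62.5 mm and 10.7 degrees, less where a joint would pass 70% of its speed; a pose out of reach is approached as far as the arm can. A call with a gripper value outside its range is refused whole. The fingers move at their own pace and stop on an object; the grip force is fixed at half the most. Time passes only in rows, so rows that repeat a pose let the fingers close. It gives the time, the measured TCP pose, the force and the opening at its end, in the units of the state.
- monitor.get_obs(): the state, without advancing time (a new reading comes with each control period).
- viewer.camera(name): name is "scene" or "side" or "wrist"; returns the picture (420x560x3 uint8, blue, green, red); there is no depth.
- viewer.calibration(name): a dict with "fovy" (degrees; the focal length in pixels is half the picture's height over the tangent of half this angle, whatever the lens; pixels are square), "cx", "cy" (the principal point, pixels), "distortion" ([k1, k2, p1, p2, k3] as OpenCV has them; the pictures are not rectified), "extrinsics" (4x4, takes a point from camera to world coordinates). Camera axes: x right, y down, z forward; pixel columns grow to the right and rows downward; lengths in m; the calibration is good to about 2 mm. A picture is of the moment at which its call begins: read the wrist's pose just before it. calibration takes no time and is no camera call; for the wrist camera it gives the pose at the moment of the call.
- workorder.hand_in(): hands the job in, once; it reports no verdict.
Trained networks look in the newest picture that a camera, given by its name, has taken for a name from the list of things; names that differ only in an ending like _2 or _b are one class to them, and where a whole thing is asked for, a point or a joint stands for the part that bears it (a point fixed in the world has none). Each returns a list of dicts, best first, with "score" (0 to 1); they miss things now and then, are a little off and sometimes report something else, mostly with a low value. They report only what shows in the picture. A call takes as long as a camera call.
- spotter.search_frame(camera, name): "centre" ([column, row] as shares, 0 to 1, of the picture: columns of its width, rows of its height, amid what is visible of it).
- spotter.outline_of(camera, name): "region" (420x560 bool, what is visible of it) and "centre" ([column, row] as shares, 0 to 1, of the picture: columns of its width, rows of its height, amid what is visible of it).
The state is a dict: "time_s": time; "q": joint angles; "dq": joint speeds; "joint_efforts": joint torques, N m; "eef_pos": TCP position; "eef_rot": TCP orientation; "wrist_force": force on the tool from outside, world axes, zero at the start; "torque": the same for the moment, N m; "opening": opening from 0.0 (shut) to 1.0 (fully open).
Only numpy, scipy, OpenCV 4.12 (cv2) and the standard library are available. Lean on these libraries where they do the work, as an engineer would, in place of code of your own. Each camera call takes 0.05 s, during which the arm holds its last target. There are 200 camera calls.

TASK

Swipe-test the repaired tablet lying in the sprung nest: with the fingers closed, come down on the green mark from above, trace the pale L-shaped track over every blue mark and round its corner to the red mark in one unbroken stroke, then lift off there and leave everything clear. Press lightly: the nest must stay sunk by a few millimetres all along the stroke but never be pushed to its bottom. Touch the tablet only on the pale track, grasp and lift nothing, and leave the jar, circuit board, can and phone where they are.

Things in the scene. Friction and masses are not known exactly. Their poses are not given: they have to be found in the camera images.
- cradle: fixed aluminium base plate, 290 x 260 x 18 mm, carrying the sprung nest; origin on the table under the middle of the tablet; x along the tablet's long side, z up. The plate reaches from y = -105 to y = +155 mm; its top is a deck at z = 18 mm. It may stand at any yaw.
- nest (a joint): sinking of the sprung black tray with orange lips under the tablet, in m: 0 at rest (top), 0.010 at the bottom; it goes straight down and springs back. Starts to sink at 1.5 to 3.5 N, then 0.8 N per mm. 3 to 5 mm is a good depth; under 1 mm is too light, over 8.5 mm too hard. The lips end 3 mm below the glass, just outside the tablet.
- tablet: dark tablet, 260 (x) x 170 (y) x 8 mm, about 0.5 kg, lying loose in the nest with 1.5 mm play, display up; origin at the centre of its underside, z up; glass at z = +8 mm, 44 mm above the table while the nest is at rest. Pale track 60 mm wide, in mm: one leg x -115 to 105, y -70 to -10, the other x 45 to 105, y -70 to 70; a thin blue centre line joins the six flush marks.
- off_track: the part of the tablet's face that must not be touched: the dark field inside the L (x -115 to 45, y -10 to 70 mm in the tablet's frame) and the frame around the display, all flush with the track; same origin and axes as the tablet
- mark_start: green start mark, at (-85, -40, 8) mm in the tablet's frame: centre of its round face, on the glass; same axes as the tablet; a round dot 20 mm across
- mark_1: first blue mark, at (-32, -40, 8) mm: centre of its round face, on the glass; same axes as the tablet; a round dot 20 mm across
- mark_2: second blue mark, at (21, -40, 8) mm: centre of its round face, on the glass; same axes as the tablet; a round dot 20 mm across
- mark_corner: blue mark at the corner of the L, at (75, -40, 8) mm: centre of its round face, on the glass; same axes as the tablet; a round dot 20 mm across
- mark_3: blue mark after the corner, at (75, 0, 8) mm: centre of its round face, on the glass; same axes as the tablet; a round dot 20 mm across
- mark_end: red end mark, at (75, 40, 8) mm: centre of its round face, on the glass; same axes as the tablet; a round dot 20 mm across
- screw_jar: loose amber screw jar, 40 mm across, 45 mm tall, on the cradle's deck beside the tablet's +y side; origin at the centre of its underside
- board: loose green circuit board, 100 x 35 x 9 mm, on the cradle's deck beside the tablet's +y side; origin at the centre of its underside
- can: drink can, 66 mm across, 115 mm tall, standing on the table; origin at the centre of its underside
- phone: white phone, 145 x 70 x 9 mm, lying on the table; origin at the centre of its underside

How it is judged:
By the outcome, as a careful person would: the job done as asked, in the order asked, and still so for the second after the job is handed in, with the robot touching nothing.
It also fails if it takes over 45 s, if anything falls off the work surface, if the arm or the gripper's body presses on something with over 40 N, if the wrist force passes 120 N, or if a joint passes its speed limit or range.

## Working session

There is one attempt and no reset: what is moved stays moved. The work goes in short steps, Python scripts to look and compute and a tool call to move; the robot and the scene stay as the last step left them, time stands still between calls to the robot, and variables do not carry over. Pictures are saved under pics/ and viewed, about 8 in all and at most 12, crops included, and the job is handed in when it is done.

Besides the shell and the picture viewer there is one more tool, called after "Emit:" in YAML: its name, and indented under it one key for each argument. move_arm: Moves the arm, as the interface text tells. Its arguments: {"type":"object","properties":{"motion":{"type":"array","items":{"type":"array"}}},"required":["motion"]}

```bash
mkdir -p pics; python3 - <<'E'
from bench import monitor, viewer, workorder, spotter
import cv2,numpy as np
o=monitor.get_obs();print(o)
ims=[]
for n in ["scene","side"]:
    im=viewer.camera(n);cv2.imwrite(f'pics/{n}0.png',im)
    c=viewer.calibration(n);print(n,c)
    for m in ["mark_start","mark_corner","mark_end","tablet","can","screw_jar"]:
        print(m,[(round(r['score'],2),(np.array(r['centre'])*[560,420]).round(1)) for r in spotter.search_frame(n,m)])
E
```

```text
{'time_s': 0.0, 'q': array([ 1.14269140e+00,  1.81558075e-01,  1.60799566e+00,  2.12310195e-05,
        1.35376808e+00, -2.06292683e-01]), 'dq': array([-1.14723432e-03, -9.21306928e-04,  9.50340818e-04, -2.46922304e-04,
       -6.44199365e-05,  7.61619366e-04]), 'joint_efforts': array([ 2.06272394e-03, -4.44872618e+01, -3.51338160e+01, -1.16607239e-04,
        8.94107478e-03, -3.40337533e-05]), 'eef_pos': array([0.12624935, 0.56043288, 0.23838051]), 'eef_rot': array([-2.79514860e-04,  1.10681141e-01,  9.93855592e-01, -8.18214071e-04]), 'wrist_force': array([-1.07300573,  0.63385266, -0.55643889]), 'torque': array([ 0.00793439,  0.00336143, -0.00554678]), 'opening': 1.0026996703275908}
scene {'fovy': 54.681426538676305, 'cx': 279.95274057751755, 'cy': 212.5782900560412, 'distortion': array([0.01932441, 0.        , 0.        , 0.        , 0.        ]), 'extrinsics': array([[-0.88698712,  0.24938229, -0.38866737,  1.00972007],
       [ 0.46118801,  0.52147964, -0.717889  ,  0.82307759],
       [ 0.02365332, -0.81600702, -0.57755784,  0.71848765],
       [ 0.        ,  0.        ,  0.   
[... 162 characters left out ...]

can [(0.88, array([233.1, 140.6])), (0.57, array([423.1, 331.4]))]
screw_jar [(0.49, array([310.2, 228.8])), (0.15, array([233.3, 142.7]))]
side {'fovy': 42.91281035671183, 'cx': 293.3673327937977, 'cy': 209.8881729675784, 'distortion': array([-0.05184123,  0.        ,  0.        ,  0.        ,  0.        ]), 'extrinsics': array([[-0.99091328, -0.10316439,  0.08630171,  0.45535267],
       [-0.13294926,  0.65403787, -0.74468715,  0.99554435],
       [ 0.02038061, -0.74939413, -0.66181044,  0.93758348],
       [ 0.        ,  0.        ,  0.        ,  1.        ]])}
mark_start []
mark_corner []
mark_end []
tablet [(0.88, array([288.3, 198.6]))]
can []
screw_jar [(0.63, array([314.1, 238.9]))]
```

View pics/scene0.png

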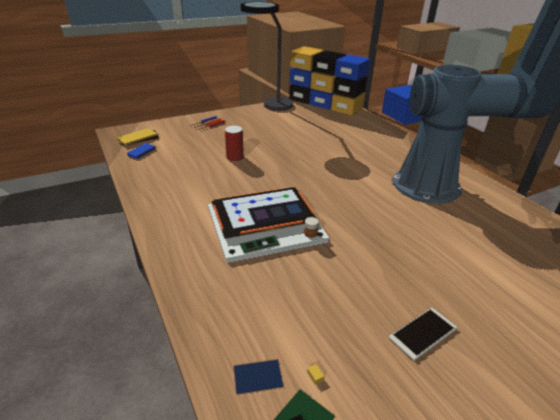

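View pics/side0.png

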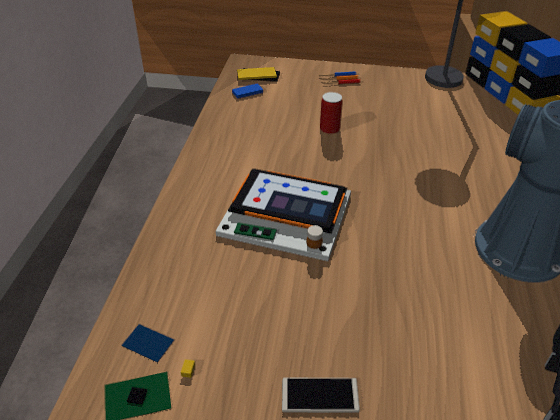

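Both views show the whole tablet. In the side view, green is near (324,193), the blue corner near (266,181) and red near (256,200). In the scene view, green is near (286,196) and red near (241,219). Next I find the mark centroids by colour and fit the planar pose.

```bash
cat > h.py <<'E'
import cv2,numpy as np
from scipy.optimize import least_squares
from scipy.spatial.transform import Rotation as R
M=np.array([[-85,-40],[-32,-40],[21,-40],[75,-40],[75,0],[75,40]])/1000.
def cam(c):
    f=210/np.tan(np.radians(c['fovy'])/2)
    return np.array([[f,0,c['cx']],[0,f,c['cy']],[0,0,1]]),np.array(c['distortion']),np.linalg.inv(c['extrinsics'])
def proj(P,c):
    K,d,T=cam(c);return cv2.projectPoints(np.asarray(P,float).reshape(-1,3),cv2.Rodrigues(T[:3,:3])[0],T[:3,3],K,d)[0].reshape(-1,2)
def w(p,z=.044,L=M):
    c,s=np.cos(p[2]),np.sin(p[2]);L=np.asarray(L,float)
    return np.c_[L@np.array([[c,s],[-s,c]])+p[:2],np.full(len(L),z)]
def centroid(im,guess,r,kind):
    # weighted centroid of the mark colour near the guess
    x,y=np.round(guess).astype(int);x0,y0=max(x-r,0),max(y-r,0)
    a=im[y0:y+r+1,x0:x+r+1].astype(float);b,g,rr=a[...,0],a[...,1],a[...,2]
    s={'b':b-np.maximum(g,rr),'g':g-np.maximum(b,rr),'r':rr-np.maximum(g,b)}[kind]
    s=np.where(s>.5*s.max(),s,0);v,u=np.mgrid[y0:y0+a.shape[0],x0:x0+a.shape[1]]
    return np.array([(s*u).sum(),(s*v).sum()])/s.sum()
def fit(obs,p0):  # obs: list of (calib, 6x2 px)
    f=lambda p:np.concatenate([((proj(w(p),c)-q)).ravel() for c,q in obs])
    r=least_squares(f,p0,loss='soft_l1');return r.x,f(r.x).reshape(-1,2)
E
python3 - <<'E'
from h import *
from bench import viewer
G={'side':[(324,193),(305,188),(285,184),(266,181),(262,190),(256,200)],'scene':[(286,196),(270,199),(253,201),(235,204),(238,212),(241,219)]}
obs=[]
for n in G:
    im=cv2.imread(f'pics/{n}0.png');c=viewer.calibration(n)
    q=np.array([centroid(im,g,5,k) for g,k in zip(G[n],'gbbbbr')]);print(q.round(1).tolist());obs.append((c,q))
for o in (obs[:1],obs[1:],obs):
    best=min((fit(o,[.55,.2,y]) for y in (0,1.5,3,-1.5)),key=lambda t:abs(t[1]).sum())
    print(best[0],abs(best[1]).mean(),abs(best[1]).max())
print(w(best[0]).round(3))
E
```

```text
[[324.1, 192.5], [304.8, 188.6], [285.7, 184.6], [266.2, 180.7], [261.4, 189.9], [256.2, 199.3]]
[[285.7, 195.7], [269.0, 198.2], [252.2, 201.1], [234.4, 204.1], [237.5, 211.5], [241.1, 219.4]]
[ 0.59147007 -0.06451864 -0.15358096] 0.09983532152409207 0.1752404599193369
[ 0.58905065 -0.06091741 -0.15594319] 0.06377052878327542 0.13520611886590927
[ 0.59021601 -0.06239945  6.12912079] 0.4094514631533623 0.7099240674379814
[[ 0.5   -0.089  0.044]
 [ 0.552 -0.097  0.044]
 [ 0.605 -0.105  0.044]
 [ 0.658 -0.113  0.044]
 [ 0.664 -0.074  0.044]
 [ 0.67  -0.034  0.044]]
```

```bash
cat >> h.py <<'E'
def to_tool(target,yaw_x,o):
    """units for the tool pointing down with its x axis at world yaw yaw_x"""
    q=np.array(o['eef_rot']);r=R.from_quat(q[[1,2,3,0]]);d=r.inv().apply(np.array(target)-o['eef_pos'])/.06
    Rt=np.array([[np.cos(yaw_x),np.sin(yaw_x),0],[np.sin(yaw_x),-np.cos(yaw_x),0],[0,0,-1]])
    return d.round(3),(np.degrees((r.inv()*R.from_matrix(Rt)).as_rotvec())/8).round(3)
E
python3 - <<'E'
from h import *
from bench import monitor
o=monitor.get_obs()
print(to_tool([.56,-.06,.22],np.pi-.154,o))
E
```

```text
(array([-9.325, -8.506,  0.321]), array([ 0.   , -0.   , -0.486]))
```

Emit:
move_arm:
  motion:
    - [[-0.7,-0.64,0],[0,0,0],0]
    - [[-1.4,-1.28,0],[0,0,0],0]
    - [[-2.1,-1.92,0],[0,0,-0.1],0]
    - [[-2.8,-2.56,0],[0,0,-0.2],0]
    - [[-3.5,-3.2,0.1],[0,0,-0.3],0]
    - [[-4.2,-3.84,0.1],[0,0,-0.4],0]
    - [[-4.9,-4.48,0.2],[0,0,-0.486],0]
    - [[-5.6,-5.12,0.2],[0,0,-0.486],0]
    - [[-6.3,-5.76,0.3],[0,0,-0.486],0]
    - [[-7.0,-6.4,0.321],[0,0,-0.486],0]

```text
time_s: 1.95
eef_pos: [0.4525, 0.0922, 0.22]
eef_rot: [0.0, 0.077, 0.997, 0.0]
wrist_force: [0.6, 1.1, -1.2]
opening: -0.005
```

```bash
python3 - <<'E'
from h import *
from bench import monitor
o=monitor.get_obs()
print(o['eef_pos'],o['time_s'],o['opening'],to_tool([.56,-.06,.22],np.pi-.154,o))
E
```

```text
[0.45248622 0.09221426 0.22004544] 1.95 -0.005053226703065976 (array([-2.160e+00, -2.231e+00,  1.000e-03]), array([ 0.002,  0.003, -0.002]))
```

Emit:
move_arm:
  motion:
    - [[-0.6,-0.6,0],[0,0,0],0]
    - [[-1.2,-1.2,0],[0,0,0],0]
    - [[-1.8,-1.8,0],[0,0,0],0]
    - [[-2.16,-2.23,0],[0,0,0],0]
    - [[-2.16,-2.23,0],[0,0,0],0]
    - [[-2.16,-2.23,0],[0,0,0],0]

```text
time_s: 2.7
eef_pos: [0.5588, -0.0577, 0.2198]
eef_rot: [-0.0, 0.077, 0.997, 0.0]
wrist_force: [0.5, 0.4, -0.1]
opening: 0.001
```

```bash
python3 - <<'E'
from h import *
from bench import monitor,viewer
o=monitor.get_obs();c=viewer.calibration('wrist');im=viewer.camera('wrist');cv2.imwrite('pics/w0.png',im)
np.savez('w0.npz',**{k:np.array(v) for k,v in c.items()})
print(o['eef_pos'],o['wrist_force'],c)
print(proj(w([.5902,-.0624,-.154]),c).round(0).tolist())
E
```

```text
[ 0.55880272 -0.05767899  0.21976101] [ 0.49387538  0.36457655 -0.07607325] {'fovy': 59.20931599946327, 'cx': 281.97394627579945, 'cy': 204.38270613920142, 'distortion': array([0.02926117, 0.        , 0.        , 0.        , 0.        ]), 'extrinsics': array([[ 1.54412181e-01,  9.39616210e-01,  3.05414892e-01,
         4.81799035e-01],
       [ 9.88006500e-01, -1.46906911e-01, -4.75553896e-02,
        -4.48316872e-02],
       [ 1.83743333e-04,  3.09095030e-01, -9.51031140e-01,
         3.54188191e-01],
       [ 0.00000000e+00,  0.00000000e+00,  0.00000000e+00,
         1.00000000e+00]])}
[[232.0, 116.0], [235.0, 179.0], [237.0, 236.0], [239.0, 288.0], [281.0, 288.0], [323.0, 288.0]]
```

View pics/w0.png

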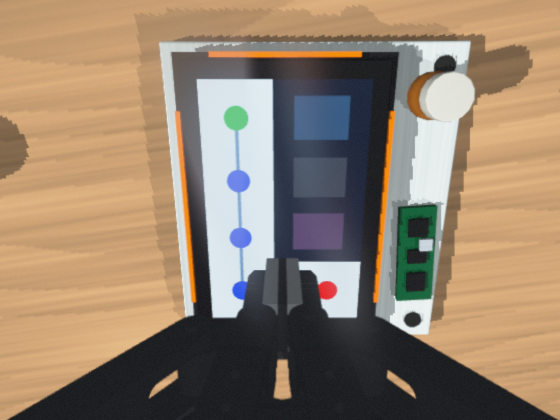

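The wrist view shows green (236,118), the blues (238,181) and (240,238), and red (327,290). That is about 4 px, or 1.5–2 mm, from the prediction. I'll refine the fit with this view.

```bash
python3 - <<'E'
from h import *
from bench import monitor,viewer
im=cv2.imread('pics/w0.png');c=dict(np.load('w0.npz'));c['fovy']=float(c['fovy']);c['cx']=float(c['cx']);c['cy']=float(c['cy'])
G=[(236,118),(238,181),(240,238),(327,290)];q=np.array([centroid(im,g,15,k) for g,k in zip(G,'gbbr')]);print(q)
I=[0,1,2,5]
f=lambda p:(proj(w(p)[I],c)-q).ravel()
r=least_squares(f,[.59,-.062,-.154]);print(r.x,f(r.x).round(1))
p=r.x;o=monitor.get_obs()
T=w(p);print(T.round(4).tolist())
print(to_tool([*T[0,:2],.10],np.pi+p[2],o))
E
```

```text
[[235.58812028 117.5148665 ]
 [238.15818057 180.75400933]
 [240.37480447 237.50972067]
 [326.70900827 289.85992309]]
[ 0.59204934 -0.05972708 -0.15282235] [ 0.   0.3  0.  -0.   0.1 -0.1 -0.2 -0.2]
[[0.502, -0.0863, 0.044], [0.5543, -0.0944, 0.044], [0.6067, -0.1025, 0.044], [0.6601, -0.1107, 0.044], [0.6662, -0.0711, 0.044], [0.6723, -0.0316, 0.044]]
(array([ 0.86 , -0.623,  1.998]), array([ 0.003, -0.005, -0.004]))
```

Emit:
move_arm:
  motion:
    - [[0.4,-0.3,0.5],[0,0,0],0]
    - [[0.86,-0.62,1.1],[0,0,0],0]
    - [[0.86,-0.62,1.7],[0,0,0],0]
    - [[0.86,-0.62,2.2],[0,0,0],0]
    - [[0.86,-0.62,2.4],[0,0,0],0]
    - [[0.86,-0.62,2.5],[0,0,0],0]
    - [[0.86,-0.62,2.5],[0,0,0],0]

```text
time_s: 3.62
eef_pos: [0.5031, -0.0868, 0.0707]
eef_rot: [0.0, 0.077, 0.997, -0.0]
wrist_force: [-0.1, 0.1, 0.1]
opening: 0.003
```

```bash
python3 - <<'E'
from h import *
from bench import monitor,viewer
o=monitor.get_obs();c=viewer.calibration('wrist');im=viewer.camera('wrist');cv2.imwrite('pics/w1.png',im)
p=[.5915,-.0605,-.153]
T=w(p);print(o['eef_pos'],o['wrist_force'],o['opening'])
print(to_tool([*T[0,:2],.052],np.pi+p[2],o));print(proj(T,c).round(0).tolist())
E
```

```text
[ 0.50307007 -0.08684233  0.07065682] [-0.05882909  0.08616669  0.06877485] 0.002919314922330902
(array([ 0.027, -0.008,  0.311]), array([-0.002,  0.006, -0.002]))
[[279.0, 252.0], [280.0, 345.0], [280.0, 424.0], [280.0, 495.0], [347.0, 495.0], [413.0, 496.0]]
```

View pics/w1.png

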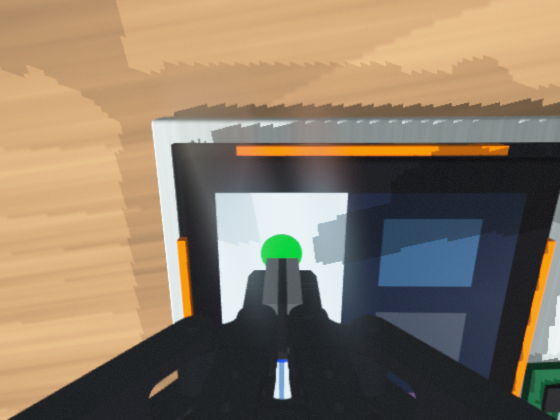

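Green is at (281,250), within about 2 px of the prediction, so the tool is aligned. I'll lower carefully, watching the force.

Emit:
move_arm:
  motion:
    - [[0.02,0,0.1],[0,0,0],0]
    - [[0.02,0,0.2],[0,0,0],0]
    - [[0.02,0,0.25],[0,0,0],0]
    - [[0.02,0,0.28],[0,0,0],0]
    - [[0.02,0,0.28],[0,0,0],0]
    - [[0.02,0,0.28],[0,0,0],0]

```text
time_s: 4.42
eef_pos: [0.5015, -0.0869, 0.0533]
eef_rot: [0.0, 0.077, 0.997, -0.0]
wrist_force: [0.5, -0.1, 0.1]
opening: -0.004
```

Emit:
move_arm:
  motion:
    - [[0,0,0.02],[0,0,0],0]
    - [[0,0,0.035],[0,0,0],0]
    - [[0,0,0.05],[0,0,0],0]
    - [[0,0,0.05],[0,0,0],0]

```text
time_s: 4.92
eef_pos: [0.5016, -0.0869, 0.0505]
eef_rot: [0.0, 0.077, 0.997, -0.0]
wrist_force: [-1.3, 0.3, 5.0]
opening: -0.002
```

```bash
cat > f.py <<'E'
from bench import monitor,viewer
import numpy as np
a=[]
for i in range(8):
    viewer.camera('side');o=monitor.get_obs();a.append(o['wrist_force'])
print(np.mean(a,0).round(2),np.std(a,0).round(2),o['eef_pos'].round(5),o['time_s'])
E
python3 f.py
```

```text
[-0.75  0.05  4.71] [0.62 0.4  0.4 ] [ 0.50155 -0.08688  0.05033] 5.325
```

Emit:
move_arm:
  motion:
    - [[0,0,0.02],[0,0,0],0]
    - [[0,0,0.04],[0,0,0],0]
    - [[0,0,0.04],[0,0,0],0]

```text
time_s: 5.7
eef_pos: [0.5016, -0.0869, 0.048]
eef_rot: [0.0, 0.077, 0.997, -0.0]
wrist_force: [-0.8, 0.4, 6.2]
opening: -0.0
```

```bash
python3 f.py
```

```text
[-0.65  0.49  6.52] [0.26 0.44 0.37] [ 0.5016  -0.08689  0.04808] 6.1
```

The spring rate reads 0.8 N/mm and the geometry puts the depth at about 3.9 mm, so I'll stroke at this height.

Emit:
move_arm:
  motion:
    - [[-0.07,0,0],[0,0,0],0]
    - [[-0.2,0,0],[0,0,0],0]
    - [[-0.33,0,0],[0,0,0],0]
    - [[-0.46,0,0],[0,0,0],0]
    - [[-0.59,0,0],[0,0,0],0]
    - [[-0.72,0,0],[0,0,0],0]
    - [[-0.85,0,0],[0,0,0],0]

```text
time_s: 6.98
eef_pos: [0.5509, -0.0943, 0.0475]
eef_rot: [-0.001, 0.077, 0.997, 0.0]
wrist_force: [-4.8, 0.7, 6.7]
opening: -0.003
```

Emit:
move_arm:
  motion:
    - [[-0.13,0,-0.004],[0,0,0],0]
    - [[-0.26,0,-0.008],[0,0,0],0]
    - [[-0.39,0,-0.008],[0,0,0],0]
    - [[-0.52,0,-0.008],[0,0,0],0]
    - [[-0.65,0,-0.008],[0,0,0],0]
    - [[-0.78,0,-0.008],[0,0,0],0]
    - [[-0.91,0,-0.008],[0,0,0],0]

```text
time_s: 7.85
eef_pos: [0.6049, -0.1027, 0.048]
eef_rot: [-0.001, 0.077, 0.997, 0.0]
wrist_force: [-4.3, 0.6, 5.6]
opening: -0.003
```

Emit:
move_arm:
  motion:
    - [[-0.13,0,0],[0,0,0],0]
    - [[-0.26,0,0],[0,0,0],0]
    - [[-0.39,0,0],[0,0,0],0]
    - [[-0.52,0,0],[0,0,0],0]
    - [[-0.65,0,0],[0,0,0],0]
    - [[-0.78,0,0],[0,0,0],0]
    - [[-0.88,0,0],[0,0,0],0]
    - [[-0.91,0,0],[0,0,0],0]
    - [[-0.91,0,0],[0,0,0],0]

```text
time_s: 8.98
eef_pos: [0.6592, -0.1112, 0.0482]
eef_rot: [-0.001, 0.077, 0.997, 0.0]
wrist_force: [-3.3, 0.8, 6.8]
opening: 0.003
```

```bash
python3 - <<'E'
from h import *
from bench import monitor,viewer
im=viewer.camera('side');o=monitor.get_obs();print(o['eef_pos'],o['wrist_force'])
p=[.5915,-.0605,-.153];T=w(p)
for t in T[3:]:print(to_tool([*t[:2],.048],np.pi+p[2],o)[0])
im=viewer.camera('side');cv2.imwrite('pics/s1.png',cv2.resize(im[130:290,190:390],None,fx=4,fy=3.75,interpolation=cv2.INTER_CUBIC))
E
```

```text
[ 0.65918931 -0.11123884  0.04821652] [-2.72100046  1.02604479  6.32814584]
[-0.006 -0.003  0.004]
[-0.006  0.664  0.004]
[-0.005  1.331  0.004]
```

View pics/s1.png

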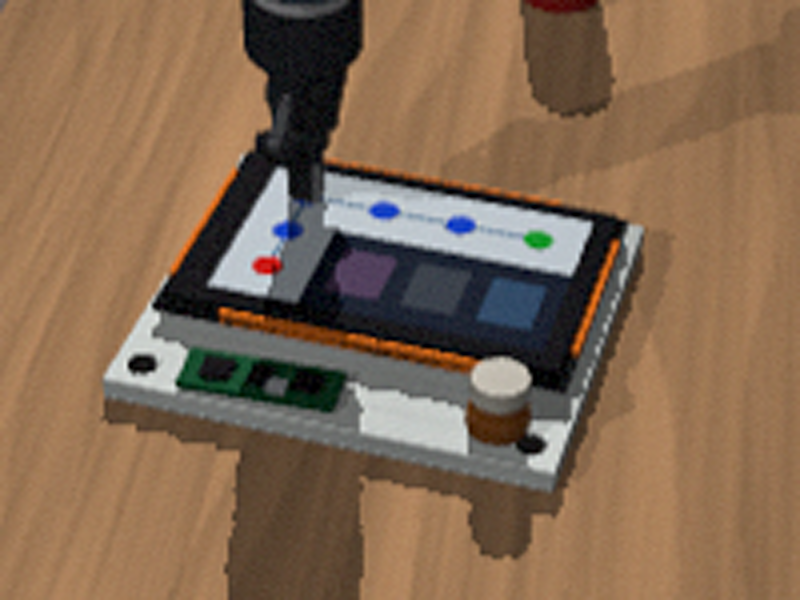

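The crop shows the fingertips on the corner mark at about (305,205), with mark_3 (288,230) and red (267,265) ahead. Now the second leg.

Emit:
move_arm:
  motion:
    - [[0,0.06,0],[0,0,0],0]
    - [[0,0.19,0],[0,0,0],0]
    - [[0,0.32,0],[0,0,0],0]
    - [[0,0.45,0],[0,0,0],0]
    - [[0,0.58,0],[0,0,0],0]
    - [[0,0.7,0],[0,0,0],0]

```text
time_s: 9.82
eef_pos: [0.6668, -0.0708, 0.049]
eef_rot: [0.001, 0.077, 0.997, -0.001]
wrist_force: [-1.0, -3.3, 5.9]
opening: 0.0
```

Emit:
move_arm:
  motion:
    - [[0,0.13,0],[0,0,0],0]
    - [[0,0.26,0],[0,0,0],0]
    - [[0,0.39,0],[0,0,0],0]
    - [[0,0.52,0],[0,0,0],0]
    - [[0,0.6,0],[0,0,0],0]
    - [[0,0.63,0],[0,0,0],0]
    - [[0,0.63,0],[0,0,0],0]
    - [[0,0.63,0],[0,0,0],0]

```text
time_s: 10.82
eef_pos: [0.6726, -0.0332, 0.0489]
eef_rot: [0.001, 0.077, 0.997, -0.0]
wrist_force: [0.6, -1.8, 5.5]
opening: 0.0
```

```bash
python3 - <<'E'
from h import *
from bench import monitor
o=monitor.get_obs();p=[.5915,-.0605,-.153];T=w(p);print(o['eef_pos'],o['wrist_force'],to_tool([*T[5,:2],.048],np.pi+p[2],o)[0])
E
```

```text
[ 0.67259052 -0.03322677  0.04889525] [ 0.57965708 -1.83917206  5.53657563] [0.016 0.011 0.015]
```

On the red mark, within 1.2 mm, and still sunk by about 3 mm. Lifting straight off.

Emit:
move_arm:
  motion:
    - [[0,0,-0.1],[0,0,0],0]
    - [[0,0,-0.3],[0,0,0],0]
    - [[0,0,-0.8],[0,0,0],0]
    - [[0,0,-1.5],[0,0,0],0]
    - [[0,0,-2.3],[0,0,0],0]
    - [[0,0,-2.8],[0,0,0],0]
    - [[0,0,-2.8],[0,0,0],0]
    - [[0,0,-2.8],[0,0,0],0]

```text
time_s: 11.82
eef_pos: [0.6711, -0.0322, 0.2151]
eef_rot: [-0.001, 0.077, 0.997, 0.0]
wrist_force: [-0.6, 0.9, -0.8]
opening: -0.001
```

```bash
python3 - <<'E'
from h import *
from bench import monitor,viewer
im=viewer.camera('side');o=monitor.get_obs();print(o['eef_pos'],o['wrist_force'],o['time_s'])
cv2.imwrite('pics/s2.png',im)
E
```

```text
[ 0.67077026 -0.0321825   0.21429299] [-0.49216208 -0.45356915 -0.92259276] 11.875
```

View pics/s2.png

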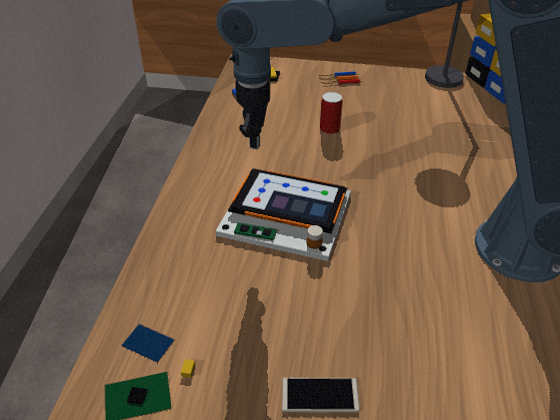

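The side view shows the gripper clear, with its tip near (255,145). The tablet is back up, and the jar (315,238), board (255,231), can and phone are unmoved.

```bash
python3 -c "
from bench import workorder
print(workorder.hand_in())"
```

```text
the job is handed in; nothing more can be done
None
```

I traced the L in one closed-finger stroke from the green mark, over the four blue marks and round the corner, to the red mark. I then lifted straight off there and handed the job in at about 12 s.

- **Depth:** The estimated sink was about 3.0 to 4.5 mm at every point I checked. It comes from tool height and from vertical forces of 5.5 to 6.8 N. The force slope on the way down was 0.8 N per mm, which matches the spring. I read the depth only at the ends of moves, not continuously.
- **Position:** The tool was within about 1.5 mm of the corner, third blue and red marks when I read it there. The separate camera fits differed from each other by up to about 4 mm. I used a value between them, well inside the track margin of roughly 15 mm.
- **Final check:** The last side picture shows the gripper clear and the nest sprung back up. The jar, board, can and phone look unmoved. The wrist force was back to about zero. No check failed.

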